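Slide a movement carrier home under its drag spring

TASK

The carrier with the gilt (golden) watch movement is next for oiling: press your fingertips down hard on its ribbed thumb pad and, still pressing, slide it along its lane so that its nose passes under the blued leaf spring and it stops fully home against the stop block; then let go. Never lift a carrier, and do not touch either movement or the springs. Leave the silver carrier waiting where it is, and do not disturb the loupe, tweezers or oil jar.

Things in the scene. Friction and masses are not known exactly. Their poses are not given: they have to be found in the camera images.
- track: Two-lane oiling track fixed to the bench: aluminium base 250 x 134 x 12 mm. Origin: centre of its underside; +x points along the lanes to the stop block (sliding direction), +y to the left lane. Carriers slide on the deck, 12 mm above the bench, between dark steel rails 7 mm high over the deck; lane centres at y = +29 and -29 mm. Stop block: face at x = +85 mm, 16 mm high over the deck.
- left_stop (a point): Foot of the stop block's face, in the middle of the left lane, at deck height (12 mm above the bench). A carrier is home when its nose touches this face.
- right_stop (a point): The same point in the right lane.
- left_spring: Blued leaf spring, 18 mm wide, over the left lane. Origin at its clamped root, track x = +87 mm, 28 mm above the bench. It slopes down towards the incoming carrier to a bend 30 mm from the root and 6.5 mm above the deck, then turns up in a toe ending 41 mm from the root. The nose meets it about 32 mm short of the stop, wedges it up, and is then pressed down by about 8 N.
- right_spring: The same spring over the right lane, same offsets. Wedging a carrier in under either spring takes about 6 to 12 N of push along the lane. Fingertips on the pad give this by friction: press about 20 N down. The carrier stays where it is when released.
- gilt_carrier: Cream plastic carrier 122 (x) x 46 (y) x 10 mm, about 110 g, loose in one lane (which one varies), 1 to 1.5 mm side play. Origin: centre of its underside; +x, along the track's +x, points to the bevelled nose 61 mm ahead. Home: origin at track x = +24 mm; it starts 45 to 80 mm short of that. It carries the golden movement and the thumb pad. It slides easily (friction about 0.2).
- gilt_movement: Golden round watch movement, 34 mm across, fixed in a ring 39 mm across on the gilt carrier, 1 mm behind the carrier's origin. Origin at the centre of its underside, on the carrier's top face; it stands 6.5 mm high from there. Not to be touched.
- gilt_pad: Black ribbed rubber thumb pad on the tail of the gilt carrier, 34 (x) x 40 (y) x 2 mm, centred 42 mm behind the carrier's origin and fixed to it. Origin at the centre of its underside; its top face is 2 mm higher, 24 mm above the bench. A 4.5 mm gap parts it from the movement's ring.
- silver_carrier: The same kind of carrier with a silver movement, loose in the other lane. It stays where it is.
- silver_movement: Silver round watch movement fixed on the silver carrier, sizes and place as for the gilt one. Not to be touched.
- loupe: Red and steel eye loupe standing on its wide end, 33 mm across, 36 mm high, loose beside the track. Origin at the centre of its underside.
- tweezers: Black tweezers lying on the bench, about 138 mm long (x), 12 mm wide, 8 mm high, loose beside the track. Origin near the middle of the underside, tips to +x.
- oil_jar: Small closed amber oil jar with a blue cap, 32 mm across, 36 mm high, loose beside the track. Origin at the centre of its underside.
Mind the look-alikes: they are no part of the job. What is shaped like the gilt_carrier but green or turquoise is not meant.

How it is judged:
On the way:
1. the gilt carrier's nose is under the spring while fingertips press hard on its thumb pad (contact force between the fingers and gilt_pad above 8 N and ((y of gilt_carrier in the frame of track above 0 m and contact force between left_spring and gilt_carrier above 2 N) or (y of gilt_carrier in the frame of track below 0 m and contact force between right_spring and gilt_carrier above 2 N)) and x of gilt_carrier in the frame of track between -0.006 and 0.021 m), for 0.2 s.
At the end, for the whole second after the job is handed in: The gilt carrier lies flat and at rest in its lane, its nose within 2.5 mm of the stop block, with the leaf spring bearing on it (over 2 N); the silver carrier is within 5 mm of where it was (((y of gilt_carrier in the frame of track above 0 m and contact force between left_spring and gilt_carrier above 2 N) or (y of gilt_carrier in the frame of track below 0 m and contact force between right_spring and gilt_carrier above 2 N)) and x of gilt_carrier in the frame of track between 0.0215 and 0.027 m and angle between gilt_carrier's own z axis and vertical below 0.04 rad and linear speed of gilt_carrier below 0.01 m/s and distance of silver_carrier from where it was at the start of the episode below 0.005 m); the robot touches nothing.
It fails at once if a carrier is lifted (5 mm off the deck, or tipped more than 0.12 rad) (height (world z) of any of gilt_carrier, silver_carrier above 0.017 m or angle between any of gilt_carrier, silver_carrier's own z axis and vertical above 0.12 rad).
It fails at once if a movement is touched (over 0.5 N) (contact force between the fingers and gilt_movement above 0.5 N or contact force between the fingers and silver_movement above 0.5 N).
It fails at once if a spring is touched by the gripper (over 0.5 N) (contact force between the fingers and left_spring above 0.5 N or contact force between the fingers and right_spring above 0.5 N).
It fails at once if the silver carrier is moved more than 5 mm (distance of silver_carrier from where it was at the start of the episode above 0.005 m).
It fails at once if the loupe, tweezers or oil jar is moved more than 10 mm (distance of any of loupe, tweezers, oil_jar from where it was at the start of the episode above 0.01 m).
It also fails if it takes over 42 s, if anything falls off the work surface, if the arm or the gripper's body presses on something with over 40 N, if the wrist force passes 120 N, or if a joint passes its speed limit or range.

ROBOT

A 7-joint arm with a two-finger parallel gripper is mounted at the origin on the work surface. World frame = base frame: x ahead of the robot, y to its left, z up, the work surface at z = 0. Lengths are in m, angles in rad, forces in N, time in s.
With the tool pointing down it reaches from about 0.4 to 0.85 m from the base axis. Payload 4.5 kg.
Tool frame: the origin (TCP) lies on the centre line of the jaws, within the pads' length; the fingertips stand 8 mm ahead of it and the grasp point (between the pads) lies 11 mm behind it; z points along the fingers, y is the line along which they close (so a half turn about z gives the same grasp; the last joint's range is limited). The gripper opens to 85 mm and grips with 20 to 120 N. Pads are 22 mm wide; open, the fingers measure 114 mm over their backs; the gripper's body (76 mm by 85 mm) begins 54 mm behind the grasp point. The pads swing forward as they close: fully open they stand 13 mm farther back than shut.
Start: joints at [-1.245, 0.689, -0.195, 1.565, 0.157, 0.902, -0.215], TCP at [0.18, 0.599, 0.206] pointing down, gripper open.
Joint ranges: [-3.01, 3.01], [-0.46, 2.08], [-1.47, 1.51], [0.13, 2.56], [-1, 4.14], [0.04, 2.09], [-2.66, 2.66]. Speed limits (rad/s): [2.57, 2.57, 3.14, 3.14, 3.14, 3.14, 3.14].

INTERFACE

Orientations are given as a unit quaternion [w, x, y, z].
In Python, from station import * gives the robot as it stands. The module is installed in compiled form; this text tells all that it offers.
- The arm moves only by the tool carry_out, never from a script. Its argument "plan" is a list of rows, each a list of 7 numbers: the shift along the tool's x, y, z in cm, then the turn, a rotation vector about the tool's x, y, z in rad, then the gripper command: -1 is shut, 1 is fully open, values between are in proportion. A call has 1 to 5 rows; each row shifts and turns the commanded pose from where the row before left it, along the tool's axes as they then stand; what a row does not reach is not made up. A row lasts 1/12 s, in which the tool goes at most 41.7 mm and 7.16 degrees, less where a joint would pass 70% of its speed; a pose out of reach is approached as far as the arm can. A call with a gripper value outside its range is refused whole. The fingers move at their own pace and stop on an object; the grip force is fixed at half the most. Time passes only in rows, so rows that do not move let the fingers close. It gives the time, the measured TCP pose, the force, the opening and the grip force at its end, in the units of the state.
- read_state(): the state, without advancing time (a new reading comes with each control period).
- get_image(name): name is "scene" or "top" or "wrist"; returns a dict with "image" (420x560x3 uint8, red, green, blue), "camera_matrix" (3x3 intrinsics, pixels), "position" and "attitude" of the camera in the world; the wrist camera has in their place "T_tool_cam" (4x4, takes a point from camera to tool coordinates, whose origin is the TCP and whose axes are the flange's). Camera axes: x right, y down, z forward; pixel columns grow to the right and rows downward; lengths in m; the calibration is good to about 2 mm. A picture is of the moment at which its call begins: read the wrist's pose just before it. There is no depth.
- finish_job(): hands the job in; it is judged then, once.
Trained networks look in a picture, given as the dict that the camera call returned (one of the last four; its "shot" number tells which), for a name from the list of things; names that differ only in an ending like _2 or _b are one class to them, and where a whole thing is asked for, a point or a joint stands for the part that bears it (a point fixed in the world has none). Each returns a list of dicts, best first, with "confidence" (0 to 1); they miss things now and then, are a little off and sometimes report something else, mostly with a low value. They report only what shows in the picture. A call takes as long as a camera call. They do not tell look-alikes from the thing itself.
- boxes_of(picture, name): "extent" ([centre column, centre row, width, height] in pixels, round what is visible of it).
- masks_of(picture, name): "region" (420x560 bool, what is visible of it) and "extent" ([centre column, centre row, width, height] in pixels, round what is visible of it).
- landmark_of(picture, name): "location" ([column, row] in pixels: a listed point, or the origin of a listed thing).
The state is a dict: "clock": time; "joint_pos": joint angles; "qd": joint speeds; "joint_torque": joint torques, N m; "position": TCP position; "orientation": TCP orientation; "wrist_force": force on the tool from outside, world axes, zero at the start; "moment": the same for the moment, N m; "gripper_width": finger opening in m; "finger_force": force on a finger pad.
Only numpy, scipy, OpenCV 4.12 (cv2) and the standard library are available. Lean on these libraries where they do the work, as an engineer would, in place of code of your own. Each camera call takes 0.05 s, during which the arm holds its last target. There are 200 camera calls.

## Working session

There is one attempt and no reset: what is moved stays moved. The work goes in short steps, Python scripts to look and compute and a tool call to move; the robot and the scene stay as the last step left them, time stands still between calls to the robot, and variables do not carry over. Pictures are saved under pics/ and viewed, at most 10 in all, crops included, and the job is handed in when it is done.

Besides the shell and the picture viewer there is one more tool, called after "Emit:" as a command line: name --pt "numbers of a row" for each row, then --argument value for the rest. carry_out: Moves the arm, as the interface text tells. Its arguments: {"type":"object","properties":{"plan":{"type":"array","items":{"type":"array","items":{"type":"number"}}}},"required":["plan"]}

```bash
mkdir -p pics
cat > h.py <<'E'
from station import *
import numpy as np, cv2
from scipy.spatial.transform import Rotation as R
def q2R(q): return R.from_quat([q[1],q[2],q[3],q[0]]).as_matrix()
def att(a):
    a=np.array(a); return a if a.shape==(3,3) else q2R(a)
def toplane(p,uv,z):
    d=att(p["attitude"])@np.linalg.inv(p["camera_matrix"])@np.array([uv[0],uv[1],1.])
    o=np.array(p["position"]); return o+d*(z-o[2])/d[2]
def save(p,n): cv2.imwrite("pics/"+n,p["image"][:,:,::-1])
E
python3 - <<'E'
from h import *
s=read_state(); print(s["clock"],s["position"],s["orientation"],s["gripper_width"],s["wrist_force"])
t=get_image("top"); save(t,"top.png"); c=get_image("scene"); save(c,"scene.png")
print(t["position"],np.array(t["attitude"]).shape)
H=dict(left_stop=.012,right_stop=.012,track=0,gilt_carrier=.012,gilt_pad=.022,gilt_movement=.022,silver_carrier=.012,silver_movement=.022,left_spring=.028,right_spring=.028,loupe=0,tweezers=0,oil_jar=0)
for p in (t,c):
  for n,z in H.items():
    for d in landmark_of(p,n)[:2]: print(n,round(d["confidence"],2),np.round(d["location"],1),np.round(toplane(p,d["location"],z),4))
a=np.vstack([t["image"]]);
E
```

```text
0.0 [0.17962298 0.59788252 0.20465685] [-7.64897781e-05  1.45327088e-01  9.89383204e-01 -9.52413706e-04] 0.08541657459853715 [-0.21321297 -0.01022639 -0.56874388]
[0.45156255 0.05413002 0.93787582] (4,)
left_stop 0.92 [238.1 150.8] [0.6673 0.141  0.012 ]
left_stop 0.28 [309.2 108.5] [0.7506 0.0126 0.012 ]
right_stop 0.74 [274.1 142.2] [0.6852 0.0756 0.012 ]
track 0.67 [273.4 189.4] [0.5996 0.0746 0.    ]
track 0.33 [310.  231.1] [0.5245 0.0056 0.    ]
gilt_carrier 0.92 [261.3 326.5] [0.3523 0.0887 0.012 ]
gilt_carrier 0.89 [300.3 207.7] [0.5656 0.0247 0.012 ]
gilt_pad 0.9 [426.  294.8] [ 0.4157 -0.2003  0.022 ]
gilt_pad 0.76 [310.4 231.9] [0.5214 0.006  0.022 ]
gilt_movement 0.86 [412.5 277.8] [ 0.4448 -0.1764  0.022 ]
gilt_movement 0.65 [256.7 329.9] [0.3474 0.0961 0.022 ]
silver_carrier 0.69 [301.3 212.9] [0.5562 0.0227 0.012 ]
silver_carrier 0.65 [274.8 188.4] [0.5996 0.0719 0.012 ]
silver_movement 0.7 [265.  206.2] [0.5653 0.0883 0.022 ]
left_spring 0.69 [239.3 148.1] [0.6686 0.1375 0.028 ]
right_spring 0.53 [268.2 135.3] [0.6936 0.0862 0.028 ]
loupe 0.6 [206.8 193.2] [0.5892 0.1
[... 371 characters left out ...]
gilt_carrier 0.6 [146.8 230.6] [ 0.4585 -0.1771  0.012 ]
gilt_pad 0.77 [126.9 219.5] [ 0.4267 -0.2046  0.022 ]
gilt_pad 0.75 [251.5 222.8] [0.5255 0.0031 0.022 ]
gilt_movement 0.81 [265.9 234.7] [0.5618 0.0164 0.022 ]
gilt_movement 0.74 [259.9 155.5] [0.361  0.0872 0.022 ]
silver_carrier 0.94 [302.5 227.8] [0.566  0.0875 0.012 ]
silver_movement 0.53 [304.4 222.8] [0.564  0.0918 0.022 ]
left_spring 0.51 [353.7 255.6] [0.6684 0.1344 0.028 ]
right_spring 0.67 [332.3 279.4] [0.6968 0.078  0.028 ]
loupe 0.67 [364.1 222.7] [ 0.5921  0.2044 -0.    ]
loupe 0.29 [302.1 244.6] [0.5927 0.0744 0.    ]
tweezers 0.63 [211.1 278.6] [ 0.5972 -0.1008  0.    ]
oil_jar 0.61 [303.9 327. ] [0.7431 0.0053 0.    ]
```

View pics/top.png

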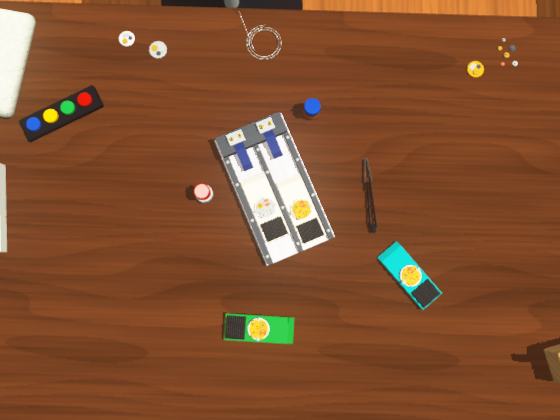

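View pics/scene.png

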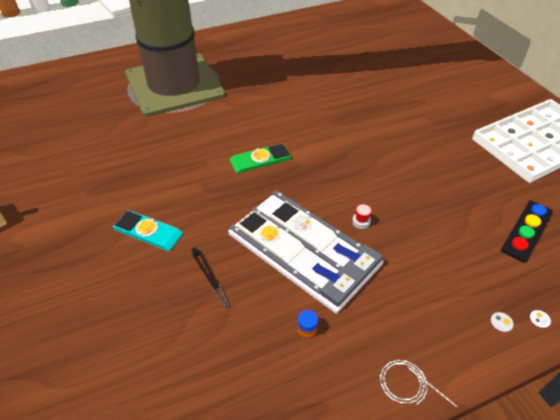

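The top view shows the track at (274,190), tilted about 23°. The golden movement is at (302,209) and its black pad at (311,231), so gilt is in the right lane. Silver is at (265,206) in the left lane. The green and turquoise carriers off the track are decoys. I'll turn the tool x axis onto the lane with the gripper shut.

Emit:
carry_out --pt "0 0 0 0 0 -0.12 -1" --pt "0 0 0 0 0 -0.12 -1" --pt "0 0 0 0 0 -0.12 -1" --pt "0 0 0 0 0 -0.12 -1" --pt "0 0 0 0 0 -0.12 -1"

```text
clock: 1.82
position: [0.1798, 0.5986, 0.2055]
orientation: [0.0, -0.156, 0.988, 0.0]
wrist_force: [-0.1, 0.2, 0.4]
gripper_width: 0.0254
finger_force: 0.0
```

```bash
cat >> h.py <<'E'
def go(target,s):
    "world target -> shift in tool axes, cm"
    return q2R(s["orientation"]).T@(np.array(target)-s["position"])*100
E
python3 - <<'E'
from h import *
t=get_image("top")
m=masks_of(t,"track")[0]
r=np.argwhere(m["region"])[:,::-1].astype(np.float32)
b=cv2.boxPoints(cv2.minAreaRect(r)); w=np.array([toplane(t,u,.012) for u in b])
print(m["confidence"],b,w.round(4),[np.degrees(np.arctan2(*(w[(i+1)%4]-w[i])[[1,0]])).round(1) for i in range(4)],[np.linalg.norm(w[(i+1)%4]-w[i]).round(3) for i in range(4)],w.mean(0))
s=read_state(); T=q2R(s["orientation"]); print(s["position"],s["gripper_width"],np.degrees(np.arctan2(T[1,0],T[0,0])),go([.52,.005,.2],s))
E
```

```text
0.55 [[211.9138  138.46553]
 [280.9483  108.87932]
 [335.56897 236.32759]
 [266.5345  265.91382]] [[ 0.689   0.1898  0.012 ]
 [ 0.7484  0.0648  0.012 ]
 [ 0.5154 -0.04    0.012 ]
 [ 0.4591  0.0826  0.012 ]] [np.float64(-64.6), np.float64(-155.8), np.float64(114.6), np.float64(25.0)] [np.float64(0.138), np.float64(0.256), np.float64(0.135), np.float64(0.254)] [0.60296742 0.07429079 0.012     ]
[0.17995611 0.59852804 0.20541828] 0.01015795634272381 -162.33173087173216 [-14.38675591 -66.87373931   0.52115252]
```

Emit:
carry_out --pt "-0.86 -4.0 0 0 0 0 -1" --pt "-0.86 -4.0 0 0 0 0 -1" --pt "-0.86 -4.0 0 0 0 0 -1" --pt "-0.86 -4.0 0 0 0 0 -1" --pt "-0.86 -4.0 0 0 0 0 -1"

```text
clock: 2.33
position: [0.2821, 0.4194, 0.2057]
orientation: [0.0, -0.152, 0.988, 0.0]
wrist_force: [1.7, 0.1, 0.4]
gripper_width: 0.0001
finger_force: 0.0
```

Emit:
carry_out --pt "-0.86 -4.0 0 0 0 0 -1" --pt "-0.86 -4.0 0 0 0 0 -1" --pt "-0.86 -4.0 0 0 0 0 -1" --pt "-0.86 -4.0 0 0 0 0 -1" --pt "-0.86 -4.0 0 0 0 0 -1"

```text
clock: 2.75
position: [0.3839, 0.2419, 0.2058]
orientation: [0.0, -0.152, 0.988, 0.0]
wrist_force: [0.1, 0.2, -0.4]
gripper_width: -0.0001
finger_force: 0.0
```

Emit:
carry_out --pt "-0.86 -4.0 0 0 0 0 -1" --pt "-0.86 -4.0 0 0 0 0 -1" --pt "-0.86 -4.0 0 0 0 0 -1" --pt "-0.86 -4.0 0 0 0 0 -1" --pt "-0.86 -4.0 0 0 0 0 -1"

```text
clock: 3.17
position: [0.4856, 0.064, 0.2058]
orientation: [0.0, -0.151, 0.988, 0.0]
wrist_force: [0.2, 0.8, -0.5]
gripper_width: -0.0
finger_force: 0.0
```

Emit:
carry_out --pt "0 0 0 0 0 -0.12 -1" --pt "0 0 0 0 0 0 -1" --pt "0 0 0 0 0 0 -1"

```text
clock: 3.42
position: [0.4846, 0.0664, 0.2055]
orientation: [0.0, -0.21, 0.978, 0.001]
wrist_force: [-0.5, 0.6, -0.0]
gripper_width: 0.0
finger_force: 0.0
```

```bash
cat >> h.py <<'E'
def wrist():
    s=read_state(); p=get_image("wrist"); T=np.eye(4); T[:3,:3]=q2R(s["orientation"]); T[:3,3]=s["position"]
    M=T@np.array(p["T_tool_cam"]); q=dict(p); q["position"]=M[:3,3]; q["attitude"]=M[:3,:3]; return s,p,q
E
python3 - <<'E'
from h import *
s,p,q=wrist(); save(p,"w1.png"); T=q2R(s["orientation"]); print(s["position"],np.degrees(np.arctan2(T[1,0],T[0,0])))
for n,z in dict(right_stop=.012,left_stop=.012,gilt_carrier=.012,gilt_pad=.022,gilt_movement=.022,right_spring=.028,silver_movement=.022).items():
    for d in landmark_of(p,n)[:2]: print(n,round(d["confidence"],2),np.round(d["location"],1),np.round(toplane(q,d["location"],z),4))
print(go([.523,.005,.2],s))
E
```

```text
[0.48459305 0.06637028 0.20550441] -155.77336965024736
right_stop 0.73 [222.8 333.4] [0.6899 0.0803 0.012 ]
gilt_carrier 0.83 [210.7 222.5] [0.5649 0.0184 0.012 ]
gilt_carrier 0.63 [369.4  50.4] [0.3501 0.0907 0.012 ]
gilt_pad 0.95 [211.9 186.1] [0.5239 0.0063 0.022 ]
gilt_pad 0.9 [409.7  70.8] [0.3517 0.1299 0.022 ]
gilt_movement 0.9 [213.7 224.7] [0.5615 0.0224 0.022 ]
gilt_movement 0.74 [369.6  50.8] [0.3519 0.0893 0.022 ]
right_spring 0.53 [220.4 345.1] [0.6933 0.0814 0.028 ]
silver_movement 0.66 [213.4 185.6] [0.5228 0.0075 0.022 ]
silver_movement 0.63 [271.3 250.1] [0.5636 0.0876 0.022 ]
[-0.98395544 -7.17313628  0.54312273]
```

View pics/w1.png

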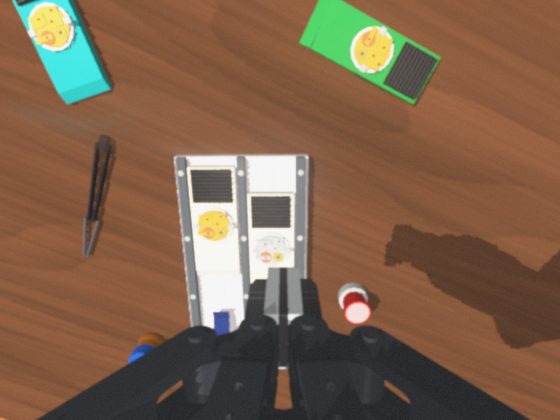

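The wrist view shows the gilt pad at (212,186) in the right lane, with the spring at (221,322) ahead of it. Three estimates agree on the pad at about (0.523, 0.005) and the lane at about 24°. I'll move over the pad and lower.

Emit:
carry_out --pt "-0.44 -3.56 0 0 0 0 -1" --pt "-0.45 -3.57 0 0 0 0 -1" --pt "0 0 3.5 0 0 0 -1" --pt "0 0 3.5 0 0 0 -1" --pt "0 0 3.0 0 0 0 -1"

```text
clock: 4.23
position: [0.5226, 0.0041, 0.1041]
orientation: [0.0, -0.211, 0.977, 0.0]
wrist_force: [0.2, -0.1, 0.4]
gripper_width: -0.0002
finger_force: 0.0
```

Emit:
carry_out --pt "0 0 1.5 0 0 0 -1" --pt "0 0 1.5 0 0 0 -1" --pt "0 0 0 0 0 0 -1" --pt "0 0 0 0 0 0 -1"

```text
clock: 4.57
position: [0.522, 0.0051, 0.0752]
orientation: [-0.001, -0.213, 0.977, 0.0]
wrist_force: [0.3, 0.6, 0.4]
gripper_width: 0.0001
finger_force: 0.0
```

Run:
```python
from h import *
s,p,q=wrist(); save(p,"w2.png"); T=q2R(s["orientation"]); print(s["position"],s["wrist_force"],np.degrees(np.arctan2(T[1,0],T[0,0])),T[:,2])
for n,z in dict(right_stop=.012,gilt_carrier=.012,gilt_pad=.022,gilt_movement=.022).items():
    for d in landmark_of(p,n)[:1]: print(n,round(d["confidence"],2),np.round(d["location"],1),np.round(toplane(q,d["location"],z),4))
# tip centre + pad-height footprint in image
K=p["camera_matrix"];C=np.linalg.inv(np.array(p["T_tool_cam"]))
for x in(-.011,.011):
  for y in(-.0145,.0145):
    v=C@[x,y,.008,1]; u=K@v[:3]; print(x,y,(u/u[2])[:2].round(1))
```

```text
[0.52203956 0.00513567 0.07516993] [0.32320194 0.59321175 0.44409429] -155.44384775872612 [-1.34387580e-03 -1.10926088e-04 -9.99999091e-01]
gilt_carrier 0.89 [282.7 277.6] [0.5636 0.0228 0.012 ]
gilt_pad 0.92 [285.2 224.8] [0.523  0.0061 0.022 ]
gilt_movement 0.84 [553.6  15.4] [0.3537 0.0869 0.022 ]
-0.011 -0.0145 [257.8 272.4]
-0.011 0.0145 [312.  272.4]
0.011 -0.0145 [256.8 234.4]
0.011 0.0145 [313.  234.4]
```

View pics/w2.png

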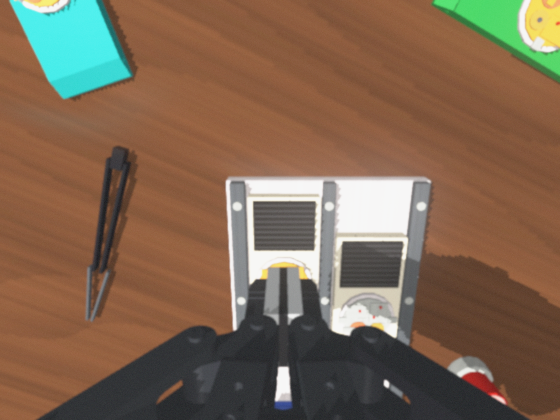

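The pad's rear part is at (285,225), directly under the shut fingertips and square to them, and the movement is clear ahead. I'll lower to contact.

Emit:
carry_out --pt "0 0 2.0 0 0 0 -1" --pt "0 0 1.5 0 0 0 -1" --pt "0 0 0.4 0 0 0 -1" --pt "0 0 0.2 0 0 0 -1" --pt "0 0 0.1 0 0 0 -1"

```text
clock: 5.23
position: [0.5228, 0.0049, 0.0339]
orientation: [0.0, -0.212, 0.977, 0.0]
wrist_force: [-0.3, -0.0, 0.3]
gripper_width: 0.0002
finger_force: 0.0
```

Emit:
carry_out --pt "0 0 0.1 0 0 0 -1" --pt "0 0 0.1 0 0 0 -1" --pt "0 0 0 0 0 0 -1"

```text
clock: 5.48
position: [0.5228, 0.0049, 0.0319]
orientation: [0.0, -0.212, 0.977, -0.0]
wrist_force: [0.2, -0.7, 0.2]
gripper_width: -0.0003
finger_force: 0.0
```

Emit:
carry_out --pt "0 0 0.1 0 0 0 -1" --pt "0 0 0 0 0 0 -1"

```text
clock: 5.65
position: [0.5225, 0.0048, 0.0306]
orientation: [0.0, -0.212, 0.977, 0.0]
wrist_force: [-0.2, 0.3, -0.7]
gripper_width: -0.0002
finger_force: 0.0
```

Emit:
carry_out --pt "0 0 0.1 0 0 0 -1" --pt "0 0 0 0 0 0 -1"

```text
clock: 5.82
position: [0.5224, 0.0049, 0.0294]
orientation: [-0.0, -0.212, 0.977, 0.0]
wrist_force: [0.5, -0.1, -0.7]
gripper_width: 0.0002
finger_force: 0.0
```

Emit:
carry_out --pt "0 0 0.1 0 0 0 -1" --pt "0 0 0 0 0 0 -1"

```text
clock: 5.98
position: [0.5223, 0.0049, 0.0283]
orientation: [-0.0, -0.213, 0.977, 0.0]
wrist_force: [0.3, -0.3, -1.4]
gripper_width: -0.0
finger_force: 0.0
```

Emit:
carry_out --pt "0 0 0.1 0 0 0 -1" --pt "0 0 0 0 0 0 -1"

```text
clock: 6.15
position: [0.5223, 0.0049, 0.0273]
orientation: [-0.0, -0.212, 0.977, 0.0]
wrist_force: [-1.2, -0.1, 0.0]
gripper_width: -0.0
finger_force: 0.0
```

Run:
```python
from h import *
s,p,q=wrist(); c=get_image("scene"); print(s["position"],s["wrist_force"],s["gripper_width"])
a=p["image"][120:420,80:480]; b=cv2.resize(c["image"][150:300,180:380],None,fx=2,fy=2,interpolation=cv2.INTER_CUBIC)
cv2.imwrite("pics/w3.png",np.hstack([a,b])[:,:,::-1])
for d in landmark_of(p,"gilt_pad")[:1]: print(d,np.round(toplane(q,d["location"],.022),4))
```

```text
[0.52233629 0.0048716  0.02731258] [-1.22722191 -0.13225997  0.04036969] -1.0754248777315076e-05
{'location': [284.8, 257.9], 'confidence': 0.61} [0.5233 0.0053 0.022 ]
```

View pics/w3.png

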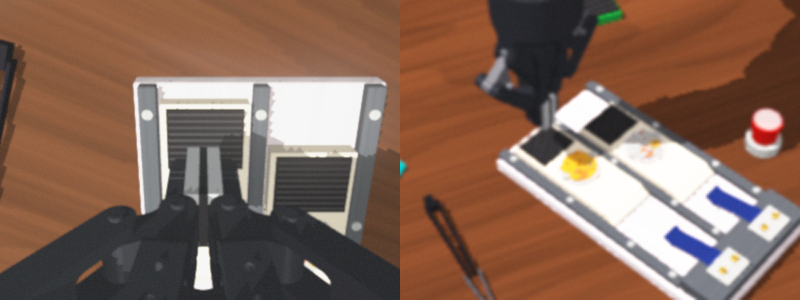

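The fingertips are over the gilt pad (tips near crop (205,150)), with no contact yet. I'll keep lowering gently.

Emit:
carry_out --pt "0 0 0.1 0 0 0 -1" --pt "0 0 0 0 0 0 -1"

```text
clock: 6.47
position: [0.5224, 0.0049, 0.0263]
orientation: [-0.0, -0.212, 0.977, 0.0]
wrist_force: [0.1, 0.1, 0.1]
gripper_width: -0.0002
finger_force: 0.0
```

Emit:
carry_out --pt "0 0 0.1 0 0 0 -1" --pt "0 0 0 0 0 0 -1"

```text
clock: 6.63
position: [0.5223, 0.0048, 0.0253]
orientation: [-0.0, -0.212, 0.977, 0.0]
wrist_force: [0.7, 0.4, -0.6]
gripper_width: 0.0002
finger_force: 0.0
```

Emit:
carry_out --pt "0 0 0.1 0 0 0 -1" --pt "0 0 0 0 0 0 -1"

```text
clock: 6.8
position: [0.5224, 0.0049, 0.0243]
orientation: [-0.0, -0.212, 0.977, 0.0]
wrist_force: [0.7, -0.1, -0.8]
gripper_width: 0.0
finger_force: 0.0
```

Emit:
carry_out --pt "0 0 0.1 0 0 0 -1" --pt "0 0 0 0 0 0 -1"

```text
clock: 6.97
position: [0.5224, 0.0049, 0.0233]
orientation: [-0.0, -0.212, 0.977, 0.0]
wrist_force: [-0.1, 0.1, 0.4]
gripper_width: -0.0002
finger_force: 0.0
```

Emit:
carry_out --pt "0 0 0.1 0 0 0 -1" --pt "0 0 0 0 0 0 -1"

```text
clock: 7.13
position: [0.5224, 0.0049, 0.0223]
orientation: [-0.0, -0.212, 0.977, 0.0]
wrist_force: [0.8, -0.8, 0.5]
gripper_width: 0.0003
finger_force: 0.0
```

Run:
```python
from h import *
s,p,q=wrist(); c=get_image("scene")
a=cv2.resize(p["image"][200:350,185:385],None,fx=2,fy=2); b=cv2.resize(c["image"][170:270,200:300],None,fx=4,fy=4,interpolation=cv2.INTER_CUBIC)[:300]
b=cv2.resize(c["image"][185:260,215:305],(400,333),interpolation=cv2.INTER_CUBIC)[:300]
cv2.imwrite("pics/w4.png",np.hstack([a,b])[:,:,::-1])
# where TCP and tip project in scene camera
A=att(c["attitude"]);T=q2R(s["orientation"])
for dz in (0,.008):
    v=A.T@(s["position"]+T@[0,0,dz]-np.array(c["position"])); u=c["camera_matrix"]@v; print(dz,u[:2]/u[2],((u[:2]/u[2])-[215,185])*[400/90,333/75]+[400,0])
```

```text
0 [251.772129   221.18743734] [563.43168445 160.67222181]
0.008 [251.92365833 224.01285821] [564.10514812 173.21709044]
```

View pics/w4.png

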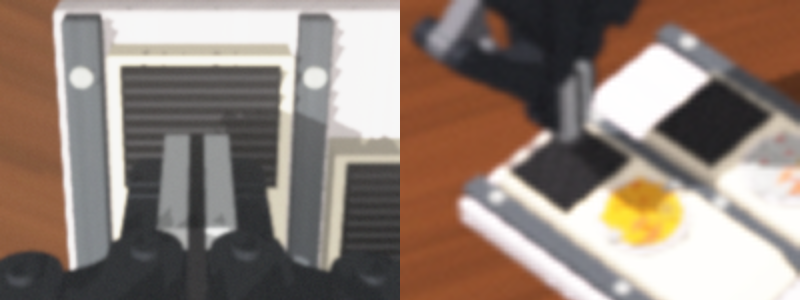

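The fingertips (right crop near (572,140)) still look above the pad surface, and the force agrees. I'll continue in 1 mm steps under force control.

Emit:
carry_out --pt "0 0 0.1 0 0 0 -1" --pt "0 0 0 0 0 0 -1"

```text
clock: 7.4
position: [0.5224, 0.0049, 0.0214]
orientation: [-0.0, -0.212, 0.977, 0.0]
wrist_force: [-0.9, 0.3, 0.3]
gripper_width: 0.0002
finger_force: 0.0
```

Emit:
carry_out --pt "0 0 0.1 0 0 0 -1" --pt "0 0 0 0 0 0 -1"

```text
clock: 7.57
position: [0.5224, 0.0049, 0.0203]
orientation: [-0.0, -0.213, 0.977, 0.0]
wrist_force: [0.5, -1.0, 0.0]
gripper_width: -0.0
finger_force: 0.0
```

Run:
```python
from h import *
s,p,q=wrist(); print(s["position"],s["wrist_force"])
K=p["camera_matrix"];M=np.array(p["T_tool_cam"]);C=np.linalg.inv(M);print(M.round(4))
for x in(0,.011):
  for z in(-.02,-.011,0,.008):
    u=K@(C@[x,.0,z,1])[:3]; print(x,z,(u/u[2])[:2].round(1))
```

```text
[0.52236392 0.00488631 0.02034557] [ 0.51514701 -1.0137915   0.03339416]
[[-5.000e-04 -9.453e-01 -3.261e-01  8.470e-02]
 [ 1.000e+00 -5.000e-04  0.000e+00 -1.000e-03]
 [-2.000e-04 -3.261e-01  9.453e-01 -1.670e-01]
 [ 0.000e+00  0.000e+00  0.000e+00  1.000e+00]]
0 -0.02 [285.2 280.8]
0 -0.011 [285.1 271.2]
0 0 [285.  260.7]
0 0.008 [284.9 253.8]
0.011 -0.02 [285.3 259. ]
0.011 -0.011 [285.1 250.3]
0.011 0 [285.  240.7]
0.011 0.008 [284.9 234.4]
```

Emit:
carry_out --pt "0 0 0.1 0 0 0 -1" --pt "0 0 0 0 0 0 -1"

```text
clock: 7.78
position: [0.5224, 0.0049, 0.0194]
orientation: [-0.0, -0.212, 0.977, 0.0]
wrist_force: [0.3, -0.3, 0.8]
gripper_width: -0.0001
finger_force: 0.0
```

Emit:
carry_out --pt "0 0 0.1 0 0 0 -1" --pt "0 0 0 0 0 0 -1"

```text
clock: 7.95
position: [0.5224, 0.0049, 0.0183]
orientation: [-0.0, -0.212, 0.977, 0.0]
wrist_force: [-0.6, -0.0, -0.5]
gripper_width: 0.0
finger_force: 0.0
```

Emit:
carry_out --pt "0 0 0.1 0 0 0 -1" --pt "0 0 0 0 0 0 -1"

```text
clock: 8.12
position: [0.5224, 0.0049, 0.0173]
orientation: [-0.0, -0.213, 0.977, 0.0]
wrist_force: [-0.3, -0.9, 0.2]
gripper_width: -0.0
finger_force: 0.0
```

Emit:
carry_out --pt "0 0 0.1 0 0 0 -1" --pt "0 0 0 0 0 0 -1"

```text
clock: 8.28
position: [0.5223, 0.0049, 0.0163]
orientation: [-0.0, -0.213, 0.977, 0.0]
wrist_force: [-0.0, -0.7, 0.0]
gripper_width: 0.0001
finger_force: 0.0
```

Run:
```python
from h import *
s,p,q=wrist(); c=get_image("scene"); t=get_image("top"); print(s["position"],s["wrist_force"])
a=cv2.resize(p["image"][200:350,185:385],None,fx=2,fy=2); b=cv2.resize(c["image"][185:260,215:305],(400,333),interpolation=cv2.INTER_CUBIC)[:300]
cv2.imwrite("pics/w5.png",np.hstack([a,b])[:,:,::-1])
```

```text
[0.52232449 0.00487935 0.01632612] [-0.03047195 -0.73002344  0.00992481]
```

View pics/w5.png

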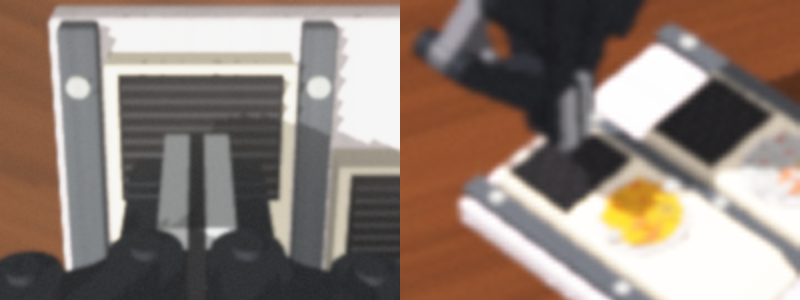

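The tips, near (572,150) in the right crop, are closing on the pad centre at about (570,165), so several more millimetres remain.

Emit:
carry_out --pt "0 0 0.1 0 0 0 -1" --pt "0 0 0.1 0 0 0 -1" --pt "0 0 0 0 0 0 -1"

```text
clock: 8.68
position: [0.5223, 0.0049, 0.0143]
orientation: [-0.0, -0.212, 0.977, 0.0]
wrist_force: [-0.1, -0.1, -0.2]
gripper_width: -0.0
finger_force: 0.0
```

Emit:
carry_out --pt "0 0 0.1 0 0 0 -1" --pt "0 0 0 0 0 0 -1"

```text
clock: 8.85
position: [0.5223, 0.0049, 0.0133]
orientation: [-0.0, -0.213, 0.977, 0.0]
wrist_force: [-0.6, 0.7, 0.2]
gripper_width: 0.0002
finger_force: 0.0
```

Emit:
carry_out --pt "0 0 0.1 0 0 0 -1" --pt "0 0 0 0 0 0 -1"

```text
clock: 9.02
position: [0.5224, 0.0049, 0.0123]
orientation: [-0.0, -0.213, 0.977, 0.0]
wrist_force: [-0.2, -0.4, 1.1]
gripper_width: -0.0
finger_force: 0.0
```

Emit:
carry_out --pt "0 0 0.1 0 0 0 -1" --pt "0 0 0 0 0 0 -1"

```text
clock: 9.18
position: [0.5224, 0.0049, 0.0113]
orientation: [-0.0, -0.212, 0.977, 0.0]
wrist_force: [-0.0, 0.7, -0.1]
gripper_width: -0.0002
finger_force: 0.0
```

Emit:
carry_out --pt "0 0 0.1 0 0 0 -1" --pt "0 0 0 0 0 0 -1"

```text
clock: 9.35
position: [0.5224, 0.0049, 0.0103]
orientation: [-0.0, -0.213, 0.977, 0.0]
wrist_force: [-0.1, -0.0, -0.3]
gripper_width: -0.0003
finger_force: 0.0
```

Emit:
carry_out --pt "0 0 0.1 0 0 0 -1" --pt "0 0 0 0 0 0 -1"

```text
clock: 9.52
position: [0.5224, 0.0049, 0.0093]
orientation: [-0.0, -0.212, 0.977, 0.0]
wrist_force: [-0.0, 0.0, -0.5]
gripper_width: -0.0004
finger_force: 0.0
```

Run:
```python
from h import *
s,p,q=wrist(); c=get_image("scene"); print(s["position"],s["wrist_force"],s["moment"],s["gripper_width"])
a=cv2.resize(p["image"][200:350,185:385],None,fx=2,fy=2); b=cv2.resize(c["image"][185:260,215:305],(400,333),interpolation=cv2.INTER_CUBIC)[:300]
cv2.imwrite("pics/w6.png",np.hstack([a,b])[:,:,::-1])
```

```text
[0.52236562 0.00489387 0.00934622] [-0.01192144  0.03900379 -0.45205895] [-0.08238801 -0.02156896  0.01625679] -0.0003533056745332387
```

View pics/w6.png

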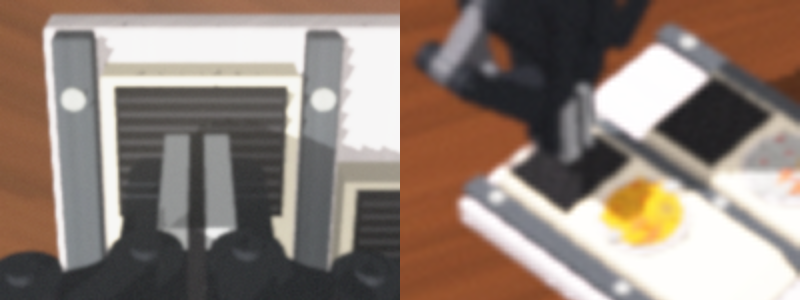

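The tips, near (575,161) in the right crop, are now over the pad and close to it. I'll shift 3 mm back for clearance to the movement and keep lowering.

Emit:
carry_out --pt "0.3 0 0 0 0 0 -1" --pt "0 0 0.1 0 0 0 -1" --pt "0 0 0 0 0 0 -1"

```text
clock: 9.87
position: [0.5193, 0.0034, 0.0083]
orientation: [-0.0, -0.212, 0.977, -0.0]
wrist_force: [-0.2, 0.8, 0.9]
gripper_width: -0.0001
finger_force: 0.0
```

Emit:
carry_out --pt "0 0 0.1 0 0 0 -1" --pt "0 0 0 0 0 0 -1"

```text
clock: 10.03
position: [0.5197, 0.0036, 0.0073]
orientation: [-0.0, -0.212, 0.977, 0.0]
wrist_force: [-1.1, 0.2, 0.7]
gripper_width: -0.0002
finger_force: 0.0
```

Emit:
carry_out --pt "0 0 0.1 0 0 0 -1" --pt "0 0 0 0 0 0 -1"

```text
clock: 10.2
position: [0.5197, 0.0037, 0.0063]
orientation: [-0.0, -0.212, 0.977, 0.0]
wrist_force: [0.6, 0.5, -0.1]
gripper_width: -0.0002
finger_force: 0.0
```

Emit:
carry_out --pt "0 0 0.1 0 0 0 -1" --pt "0 0 0 0 0 0 -1"

```text
clock: 10.37
position: [0.5196, 0.0036, 0.0053]
orientation: [-0.0, -0.212, 0.977, 0.0]
wrist_force: [-0.7, -0.5, -0.8]
gripper_width: 0.0002
finger_force: 0.0
```

Emit:
carry_out --pt "0 0 0.1 0 0 0 -1" --pt "0 0 0 0 0 0 -1"

```text
clock: 10.53
position: [0.5196, 0.0037, 0.0044]
orientation: [-0.0, -0.212, 0.977, 0.0]
wrist_force: [-0.4, -0.7, 0.7]
gripper_width: 0.0001
finger_force: 0.0
```

Emit:
carry_out --pt "0 0 0.1 0 0 0 -1" --pt "0 0 0 0 0 0 -1"

```text
clock: 10.7
position: [0.5196, 0.0036, 0.0033]
orientation: [-0.0, -0.212, 0.977, 0.0]
wrist_force: [-0.1, 0.2, 0.7]
gripper_width: 0.0001
finger_force: 0.0
```

Run:
```python
from h import *
s,p,q=wrist(); c=get_image("scene"); print(s["position"],s["wrist_force"],s["moment"],s["joint_torque"])
a=cv2.resize(p["image"][200:350,185:385],None,fx=2,fy=2); b=cv2.resize(c["image"][185:260,215:305],(400,333),interpolation=cv2.INTER_CUBIC)[:300]
cv2.imwrite("pics/w7.png",np.hstack([a,b])[:,:,::-1])
```

```text
[0.51963814 0.00359728 0.00333823] [-0.08306855  0.23090106  0.70484665] [-0.04886395  0.01384106  0.03942087] [-6.57704411e-03 -5.15984023e+01 -1.54469412e+00 -4.86197188e+00
  1.06563300e-02 -2.10463826e-02 -6.75488496e-03]
```

View pics/w7.png

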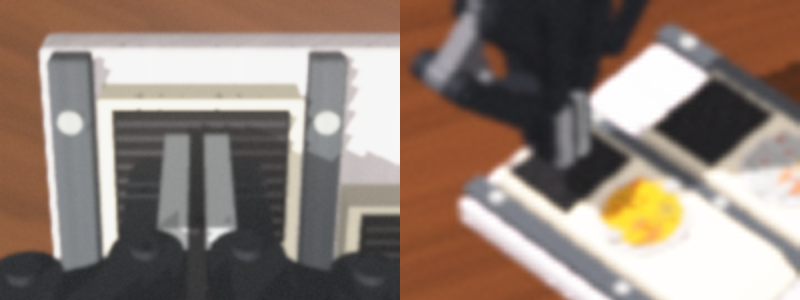

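Left crop: the tip edge at (198,135), with the pad's rear edge at row 110. Right crop: the tip at (568,167). I'll triangulate the tip height.

Run:
```python
from h import *
s,p,q=wrist(); c=get_image("scene")
for z in (.02,.024,.028,.032,.036,.04): print(z,toplane(q,(284,267.5),z).round(4)[:2],toplane(c,(252.8,222.2),z).round(4)[:2])
for d in landmark_of(p,"gilt_pad")[:1]: print(d["location"],toplane(q,d["location"],.022))
m=masks_of(p,"gilt_pad")[0]; print(m["confidence"],m["extent"])
T=q2R(s["orientation"]); u=T[:,0]; print(u)
```

```text
0.02 [0.5154 0.0011] [0.5235 0.0063]
0.024 [5.135e-01 2.000e-04] [0.5267 0.0052]
0.028 [ 0.5116 -0.0007] [0.53   0.0041]
0.032 [ 0.5096 -0.0016] [0.5332 0.0029]
0.036 [ 0.5077 -0.0025] [0.5364 0.0018]
0.04 [ 0.5058 -0.0034] [0.5397 0.0006]
0.86 [284.6, 288.1, 91.5, 64.4]
[-9.09689616e-01 -4.15288818e-01  1.66814871e-05]
```

Emit:
carry_out --pt "0 0 0.1 0 0 0 -1" --pt "0 0 0 0 0 0 -1"

```text
clock: 11.17
position: [0.5196, 0.0036, 0.0024]
orientation: [-0.0, -0.212, 0.977, 0.0]
wrist_force: [0.6, -0.2, 0.1]
gripper_width: -0.0003
finger_force: 0.0
```

Emit:
carry_out --pt "0 0 0.1 0 0 0 -1" --pt "0 0 0 0 0 0 -1"

```text
clock: 11.33
position: [0.5196, 0.0036, 0.0013]
orientation: [-0.0, -0.213, 0.977, 0.0]
wrist_force: [0.5, 0.9, -0.4]
gripper_width: 0.0001
finger_force: 0.0
```

Emit:
carry_out --pt "0 0 0.1 0 0 0 -1" --pt "0 0 0 0 0 0 -1"

```text
clock: 11.5
position: [0.5196, 0.0036, 0.0003]
orientation: [-0.0, -0.213, 0.977, 0.0]
wrist_force: [-1.0, -0.9, 0.4]
gripper_width: 0.0002
finger_force: 0.0
```

Emit:
carry_out --pt "0 0 0.1 0 0 0 -1" --pt "0 0 0 0 0 0 -1"

```text
clock: 11.67
position: [0.5196, 0.0036, -0.0007]
orientation: [-0.0, -0.212, 0.977, 0.0]
wrist_force: [-0.4, -0.3, 0.7]
gripper_width: 0.0001
finger_force: 0.0
```

Emit:
carry_out --pt "0 0 0.1 0 0 0 -1" --pt "0 0 0 0 0 0 -1"

```text
clock: 11.83
position: [0.5197, 0.0037, -0.0016]
orientation: [0.0, -0.213, 0.977, 0.0]
wrist_force: [0.4, 0.1, -0.5]
gripper_width: -0.0004
finger_force: 0.0
```

Emit:
carry_out --pt "0 0 0.1 0 0 0 -1" --pt "0 0 0 0 0 0 -1"

```text
clock: 12.0
position: [0.5198, 0.0036, -0.0017]
orientation: [0.0, -0.213, 0.977, -0.0]
wrist_force: [-1.2, -0.1, 9.2]
gripper_width: 0.0001
finger_force: 4.6
```

Contact is at TCP z ≈ -0.0017, with stiffness of roughly 9 N/mm. I'll press to about 25 N.

Emit:
carry_out --pt "0 0 0.08 0 0 0 -1" --pt "0 0 0.07 0 0 0 -1" --pt "0 0 0 0 0 0 -1" --pt "0 0 0 0 0 0 -1"

```text
clock: 12.33
position: [0.5198, 0.0036, -0.0018]
orientation: [0.001, -0.213, 0.977, -0.001]
wrist_force: [-4.8, -0.5, 22.6]
gripper_width: -0.0001
finger_force: 11.9
```

Emit:
carry_out --pt "-0.3 0 0.02 0 0 0 -1" --pt "-0.4 0 0 0 0 0 -1" --pt "-0.4 0 0 0 0 0 -1" --pt "-0.4 0 0 0 0 0 -1" --pt "-0.4 0 0 0 0 0 -1"

```text
clock: 12.75
position: [0.5374, 0.0105, -0.0018]
orientation: [0.0, -0.212, 0.977, -0.001]
wrist_force: [-4.0, -1.7, 23.5]
gripper_width: -0.0005
finger_force: 11.9
```

Run:
```python
from h import *
s,p,q=wrist(); t=get_image("top"); print(s["position"],s["wrist_force"])
for n,z in dict(gilt_movement=.022,gilt_carrier=.012,gilt_pad=.022,right_stop=.012).items():
  for d in landmark_of(t,n)[:3]: print(n,round(d["confidence"],2),np.round(toplane(t,d["location"],z),4))
m=boxes_of(p,"gilt_pad")[0]; print(m)
```

```text
[ 0.53735771  0.01047135 -0.00177577] [-4.03371831 -1.65150087 23.45477609]
gilt_movement 0.58 [0.3453 0.0961 0.022 ]
gilt_carrier 0.94 [0.3531 0.0912 0.012 ]
gilt_pad 0.88 [0.3492 0.1322 0.022 ]
right_stop 0.87 [0.6845 0.0816 0.012 ]
right_stop 0.23 [0.5613 0.0883 0.012 ]
{'extent': [286.4, 291.4, 93.6, 68.6], 'confidence': 0.65}
```

The pad stays fixed in the wrist view, so the carrier is moving with the fingers. I'll continue.

Emit:
carry_out --pt "-0.4 0 0 0 0 0 -1" --pt "-0.4 0 0 0 0 0 -1" --pt "-0.4 0 0 0 0 0 -1" --pt "-0.4 0 0 0 0 0 -1" --pt "-0.4 0 0 0 0 0 -1"

```text
clock: 13.52
position: [0.5558, 0.019, -0.0018]
orientation: [0.001, -0.212, 0.977, -0.001]
wrist_force: [-3.4, -1.3, 21.4]
gripper_width: 0.0001
finger_force: 11.1
```

Emit:
carry_out --pt "-0.3 0 0.03 0 0 0 -1" --pt "-0.3 0 0.03 0 0 0 -1" --pt "-0.3 0 0.03 0 0 0 -1" --pt "-0.3 0 0 0 0 0 -1" --pt "-0.3 0 0 0 0 0 -1"

```text
clock: 13.93
position: [0.57, 0.0252, -0.0018]
orientation: [0.001, -0.212, 0.977, -0.001]
wrist_force: [-5.0, -1.4, 28.1]
gripper_width: -0.0002
finger_force: 14.0
```

Emit:
carry_out --pt "-0.2 0 0 0 0 0 -1" --pt "-0.2 0 0 0 0 0 -1" --pt "-0.2 0 0 0 0 0 -1" --pt "-0.2 0 0 0 0 0 -1" --pt "-0.2 0 0 0 0 0 -1"

```text
clock: 14.35
position: [0.5732, 0.026, -0.0019]
orientation: [-0.005, -0.212, 0.977, -0.003]
wrist_force: [-15.1, -6.9, 41.0]
gripper_width: 0.0001
finger_force: 20.3
```

Run:
```python
from h import *
s,p,q=wrist(); print(s["position"],s["wrist_force"])
print([ (x["extent"],x["confidence"]) for x in boxes_of(p,"gilt_pad")[:2]])
```

```text
[ 0.57320452  0.02599532 -0.00187784] [-15.13229099  -6.9171823   40.97713802]
[([286.1, 292.4, 90.9, 65.2], 0.71)]
```

Resistance is up to about 17 N with roughly 18 mm still to go, so the nose is wedging under the spring. I'll push on.

Emit:
carry_out --pt "-0.2 0 0 0 0 0 -1" --pt "-0.2 0 0 0 0 0 -1" --pt "0 0 0 0 0 0 -1"

```text
clock: 14.7
position: [0.5791, 0.0287, -0.0018]
orientation: [-0.002, -0.212, 0.977, -0.003]
wrist_force: [-7.6, -4.4, 31.2]
gripper_width: -0.0001
finger_force: 15.8
```

Emit:
carry_out --pt "-0.2 0 0 0 0 0 -1" --pt "-0.2 0 0 0 0 0 -1" --pt "0 0 0 0 0 0 -1"

```text
clock: 14.95
position: [0.5844, 0.0313, -0.0018]
orientation: [-0.001, -0.212, 0.977, -0.002]
wrist_force: [-8.7, -4.8, 30.6]
gripper_width: -0.0001
finger_force: 15.5
```

Run:
```python
from h import *
s,p,q=wrist(); print(s["position"],s["wrist_force"])
print([ (x["extent"],x["confidence"]) for x in boxes_of(p,"gilt_pad")[:2]])
```

```text
[ 0.5844298   0.0312698  -0.00179956] [-8.7294448  -4.75279685 30.62249159]
[([285.5, 291.2, 91.8, 65.1], 0.59)]
```

Emit:
carry_out --pt "-0.2 0 0 0 0 0 -1" --pt "-0.2 0 0 0 0 0 -1" --pt "0 0 0 0 0 0 -1"

```text
clock: 15.3
position: [0.5882, 0.033, -0.0018]
orientation: [-0.001, -0.212, 0.977, -0.002]
wrist_force: [-7.5, -4.1, 30.0]
gripper_width: 0.0002
finger_force: 15.1
```

Emit:
carry_out --pt "-0.1 0 0 0 0 0 -1" --pt "-0.1 0 0 0 0 0 -1" --pt "0 0 0 0 0 0 -1"

```text
clock: 15.55
position: [0.59, 0.0339, -0.0018]
orientation: [-0.001, -0.212, 0.977, -0.002]
wrist_force: [-7.3, -4.1, 29.7]
gripper_width: 0.0
finger_force: 15.1
```

Emit:
carry_out --pt "-0.1 0 0 0 0 0 -1" --pt "-0.1 0 0 0 0 0 -1" --pt "0 0 0 0 0 0 -1"

```text
clock: 15.8
position: [0.5918, 0.0348, -0.0018]
orientation: [-0.001, -0.212, 0.977, -0.002]
wrist_force: [-7.5, -4.7, 30.5]
gripper_width: 0.0001
finger_force: 15.0
```

Emit:
carry_out --pt "-0.1 0 0 0 0 0 -1" --pt "-0.1 0 0 0 0 0 -1" --pt "0 0 0 0 0 0 -1"

```text
clock: 16.05
position: [0.5927, 0.0351, -0.0018]
orientation: [-0.002, -0.212, 0.977, -0.002]
wrist_force: [-10.2, -3.2, 32.0]
gripper_width: 0.0
finger_force: 15.9
```

Run:
```python
from h import *
s,p,q=wrist(); print(s["position"],s["wrist_force"])
print([ (x["extent"],x["confidence"]) for x in boxes_of(p,"gilt_pad")[:2]])
```

```text
[ 0.59267305  0.03513231 -0.00182326] [-10.21103216  -3.19718593  31.95285905]
[([285.1, 291.6, 92.5, 61.3], 0.68)]
```

Motion stalled after about 79 mm of travel, so this is probably the stop. I'll confirm with a little more push.

Emit:
carry_out --pt "-0.1 0 0 0 0 0 -1" --pt "-0.1 0 0 0 0 0 -1" --pt "0 0 0 0 0 0 -1"

```text
clock: 16.4
position: [0.5926, 0.0351, -0.0018]
orientation: [-0.003, -0.212, 0.977, -0.003]
wrist_force: [-11.9, -5.0, 35.0]
gripper_width: -0.0002
finger_force: 17.7
```

Emit:
carry_out --pt "-0.1 0 0 0 0 0 -1" --pt "-0.1 0 0 0 0 0 -1" --pt "0 0 0 0 0 0 -1"

```text
clock: 16.65
position: [0.5926, 0.035, -0.0018]
orientation: [-0.005, -0.212, 0.977, -0.003]
wrist_force: [-14.5, -6.3, 39.0]
gripper_width: 0.0002
finger_force: 19.5
```

It's firmly against the stop: the position is fixed while the force grows. I'll ease the forward strain, then lift straight up.

Emit:
carry_out --pt "0.2 0 0 0 0 0 -1" --pt "0.2 0 0 0 0 0 -1" --pt "0 0 0 0 0 0 -1"

```text
clock: 16.9
position: [0.5927, 0.0351, -0.0018]
orientation: [-0.001, -0.212, 0.977, -0.002]
wrist_force: [-9.1, -4.5, 31.6]
gripper_width: -0.0003
finger_force: 15.6
```

Emit:
carry_out --pt "0 0 -0.3 0 0 0 -1" --pt "0 0 -0.5 0 0 0 -1" --pt "0 0 -2 0 0 0 -1" --pt "0 0 -3 0 0 0 -1" --pt "0 0 -3 0 0 0 -1"

```text
clock: 17.32
position: [0.5933, 0.0377, 0.083]
orientation: [-0.001, -0.213, 0.977, 0.0]
wrist_force: [0.7, 0.2, -0.3]
gripper_width: -0.0001
finger_force: 0.0
```

Emit:
carry_out --pt "2 0 -3 0 0 0 -1" --pt "3 0 -2 0 0 0 -1" --pt "3 0 0 0 0 0 -1" --pt "0 0 0 0 0 0 -1" --pt "0 0 0 0 0 0 -1"

```text
clock: 17.73
position: [0.52, 0.0032, 0.1331]
orientation: [-0.001, -0.212, 0.977, -0.0]
wrist_force: [0.7, -0.8, -0.0]
gripper_width: 0.0001
finger_force: 0.0
```

Run:
```python
from h import *
s,p,q=wrist(); print(s["clock"],s["position"],s["wrist_force"]); save(p,"w8.png")
for n,z in dict(right_stop=.012,gilt_movement=.022,gilt_pad=.022,silver_movement=.022).items():
  for d in landmark_of(p,n)[:2]: print(n,round(d["confidence"],2),np.round(d["location"]),np.round(toplane(q,d["location"],z),4))
```

```text
17.7333 [0.52002239 0.00324847 0.13311858] [ 0.68187756 -0.82296205 -0.04505566]
right_stop 0.67 [353. 278.] [0.5657 0.0908 0.012 ]
right_stop 0.66 [285. 373.] [0.6861 0.0795 0.012 ]
gilt_movement 0.91 [96.  0.] [ 0.4469 -0.1684  0.022 ]
gilt_movement 0.56 [495.  34.] [0.3534 0.0869 0.022 ]
gilt_pad 0.85 [542.  59.] [0.3534 0.1257 0.022 ]
gilt_pad 0.61 [351. 278.] [0.5628 0.0853 0.022 ]
silver_movement 0.66 [353. 278.] [0.5615 0.0866 0.022 ]
```

View pics/w8.png

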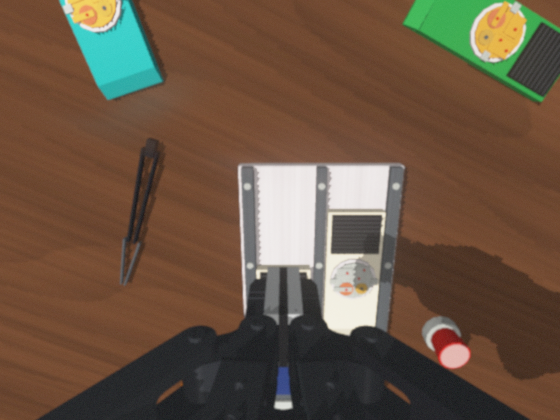

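The gilt lane is empty up to the carrier's tail at row 267, and the silver carrier is still at (353,278), unmoved. I'll check the tail's distance and hand in.

Run:
```python
from h import *
s,p,q=wrist()
a=toplane(q,(283,267),.022); b=toplane(q,(283,165),.012); print("tail to track end (want .088)",np.linalg.norm((a-b)[:2]))
t=get_image("top")
for n in("gilt_pad","gilt_movement"):
  for d in landmark_of(t,n)[:4]: print(n,round(d["confidence"],2),np.round(toplane(t,d["location"],.022),4))
```

```text
tail to track end (want .088) 0.08532070056375671
gilt_pad 0.72 [0.6629 0.1363 0.022 ]
gilt_movement 0.68 [0.349  0.0992 0.022 ]
gilt_movement 0.64 [0.6334 0.0595 0.022 ]
gilt_movement 0.33 [0.687  0.0817 0.022 ]
```

```bash
python3 -c "
from station import *
print(finish_job())"
```

```text
the job is handed in; nothing more can be done
None
```

I pressed the gilt carrier's thumb pad at 20–40 N, slid it about 79 mm under the right-lane spring until it stalled against the stop block, released it and handed the job in; the silver carrier looked unmoved, but the hand-in gave no verdict.

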